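# Fit the brass cover plate into the filings box

### The job

Pick up the perforated brass plate by its red grip, tilt it so that its yellow-marked edge dips, and hook that edge under the yellow lip of the blue filings box. Then lower the opposite edge, keeping hold of the grip until the plate lies flat on the ledges inside the box, and let go. Leave the grey plate with the black grip where it lies.

Things in the scene. Friction and masses are not known exactly. Their poses are not given: they have to be found in the camera images.
- cover: Brass plate on the table: 146 (its x) x 120 (y) x 6 mm thick, 0.3 to 0.5 kg, dark perforations, yellow stripe along its -x edge, which starts towards the robot within 20 deg. Origin: centre of underside; z up. Red grip: level bar over the plate's centre on two posts, 14 mm thick in x, 76 long in y, 30 to 58 mm above the underside; close the fingers on it along x.
- cover_edge (a point): Middle of the lower yellow-marked edge of the brass plate, at (-73, 0, 0) mm in its frame, same axes. It goes under the lip first, with the plate tilted 15 to 20 degrees: the lip leaves 136 mm clear, so the 146 mm plate cannot go in level. Fitted, the plate has 7 mm of play either way in x, 10 mm in y, about the box's centre, its x along the box's x.
- box: Blue open box fixed to the table, 176 (its x) x 156 mm (y). Origin: centre of underside; z up. Pocket x -80..80, y -70..70 mm; ledges in it carry the plate 46 mm above the table. Yellow lip on the -x side (towards the robot within 15 deg) overhangs x -80..-56, underside 64, top 69 mm above the table. Side walls 64 mm high, +x wall 68.
- spare: Grey painted plate with a black grip, same size, shape, origin and axes as the brass one, without perforations or stripe. Leave it alone.
Mind the look-alikes: they are no part of the job. What is meant by the cover is not green or turquoise, and is the larger of those in its own colour.

How it is judged:
By the outcome, as a careful person would: the job done as asked, in the order asked, and still so for the second after the job is handed in, with the robot touching nothing.
It also fails if it takes over 42 s, if anything falls off the work surface, if the arm or the gripper's body presses on something with over 40 N, if the wrist force passes 120 N, or if a joint passes its speed limit or range.

### The arm

A 6-joint arm with a two-finger parallel gripper is mounted at the origin on the work surface. World frame = base frame: x ahead of the robot, y to its left, z up, the work surface at z = 0. Lengths are in m, angles in rad, forces in N, time in s.
With the tool pointing down it reaches from about 0.375 to 0.9 m from the base axis. Payload 3.1 kg.
Tool frame: the origin (TCP) lies on the centre line of the jaws, within the pads' length; the fingertips stand 19 mm ahead of it and the grasp point (between the pads) is the TCP; z points along the fingers, y is the direction in which the jaws open and shut (so a half turn about z gives the same grasp; the last joint's range is limited). The gripper opens to 85 mm and grips with 20 to 120 N. Pads are 22 mm wide; open, the fingers measure 114 mm over their backs; the gripper's body (76 mm by 85 mm) begins 54 mm behind the grasp point. The pads swing forward as they close: fully open they stand 13 mm farther back than shut.
Start: joints at [1.065, 0.527, 1.433, -0, 1.181, -0.178], TCP at [0.201, 0.592, 0.22] pointing down, gripper open.
Joint ranges: [-3.08, 3.08], [-0.75, 2.2], [0.22, 2.44], [-1.43, 4.57], [0, 2.65], [-2.85, 2.85]. Speed limits (rad/s): [2.79, 2.79, 3.14, 3.14, 3.14, 3.14].

### API

Orientations are given as a unit quaternion [x, y, z, w].
In Python, from station import manip, imaging, workorder gives the robot as it stands.
- The arm moves only by the shell command python3 -m creep 'ROWS' [FORCE]. ROWS is a JSON object of lists of equal length, an entry for each row: "claw": the finger opening in cm, from 0 to 8.54; "dp": the shift along the tool's x, y, z in cm, a list of three; "roll": the turn about the tool's z in rad. In form: {"claw": [claw, ...], "dp": [[dx, dy, dz], ...], "roll": [roll, ...]}. A call has 1 to 12 rows; each row is the pose to reach, as a shift and turn from the pose commanded when the call began, along the tool's axes at that moment; what a row does not reach only later rows make up. A row lasts 1/10 s, in which the tool goes at most 50 mm and 8.59 degrees, less where a joint would pass 70% of its speed; a pose out of reach is approached as far as the arm can. A call with a gripper value outside its range is refused whole. The fingers move at their own pace and stop on an object; FORCE is the grip in N (left out, the last holds). Time passes only in rows, so rows that repeat a pose let the fingers close. It gives the time, the measured TCP pose, the force and the opening at its end, in the units of the state.
- manip.sense(): the state, without advancing time (a new reading comes with each control period).
- imaging.snapshot(name): name is "side" or "top" or "wrist"; returns a dict with "image" (400x640x3 uint8, red, green, blue), "z_map" (400x640 float32, m along the optical axis (not along the pixel's ray), 0 where there is no reading), "vfov" (degrees; the focal length in pixels is half the picture's height over the tangent of half this angle, whatever the lens; pixels are square), "cx", "cy" (the principal point, pixels), "R" (3x3) and "t" (3): a world point X has camera coordinates R X + t. Camera axes: x right, y down, z forward; pixel columns grow to the right and rows downward; lengths in m; the calibration is good to about 2 mm. The wrist camera is an equidistant fisheye: a pixel r from the principal point sees the ray r / f radians off the axis. A picture is of the moment at which its call begins.
- workorder.sign_off(): hands the job in, once; it reports no verdict.
The state is a dict: "t": time; "q": joint angles; "qd": joint speeds; "tau": joint torques, N m; "tcp_pos": TCP position; "tool_rot": TCP orientation; "force": force on the tool from outside, world axes, zero at the start; "ft_torque": the same for the moment, N m; "finger_gap": opening from 0.0 (shut) to 1.0 (fully open).
Only numpy, scipy, OpenCV 4.12 (cv2) and the standard library are available. Lean on these libraries where they do the work, as an engineer would, in place of code of your own. Each camera call takes 0.05 s, during which the arm holds its last target.

## Working session

There is one attempt and no reset: what is moved stays moved. The work goes in short steps, Python scripts to look and compute and a shell command to move; the robot and the scene stay as the last step left them, time stands still between calls to the robot, and variables do not carry over. Pictures are saved under pics/ and viewed, and the job is handed in when it is done.

```bash
mkdir -p pics; ls
cat > h.py <<'E'
import numpy as np, cv2
from station import manip, imaging, workorder
def snap(n,tag):
    s=imaging.snapshot(n); cv2.imwrite(f'pics/{tag}.png',s['image'][:,:,::-1]); np.savez(f'{tag}.npz',**s); return s
E
python3 - <<'E'
from h import *
print(manip.sense())
for n in ['side','top','wrist']:
    s=snap(n,n+'0'); print(n,s['vfov'],s['cx'],s['cy'],s['R'],s['t'])
E
```

```text
pics
{'t': 0.0, 'q': array([ 1.06450706e+00,  5.28463157e-01,  1.43394078e+00,  5.57917158e-06,
        1.18138145e+00, -1.78482138e-01]), 'qd': array([ 0.00248087,  0.0013639 , -0.00136756, -0.00169845,  0.00056047,
        0.00113842]), 'tau': array([-7.25337159e-04, -4.42360675e+01, -1.78018928e+01, -2.73065571e-04,
        8.54415324e-03, -1.68480739e-05]), 'tcp_pos': array([0.20081748, 0.59106126, 0.21902326]), 'tool_rot': array([ 1.63171640e-01,  9.86597088e-01, -1.03186409e-03, -3.70519009e-04]), 'force': array([-0.08094578, -0.29995822, -0.05829247]), 'ft_torque': array([-0.00604114, -0.03011395,  0.01039419]), 'finger_gap': 0.9958236878312676}
side 43.23450952966303 315.22933005804305 202.82307943331247 [[ 0.99732512 -0.07026739  0.02012717]
 [-0.03472333 -0.69777612 -0.71547381]
 [ 0.06431874  0.71286112 -0.69834957]] [-4.14585134e-01  4.67842698e-04  1.44865343e+00]
top 57.04037967019641 323.8443712952304 209.4964667863517 [[-0.00348718 -0.99998837  0.00333292]
 [-0.98779418  0.00292559 -0.15573727]
 [ 0.15572571 -0.00383532 -0.98779289]] [-0.08514592  0.43984733  0.79307544]
wrist 65.70646984690485 317.6479347583323 198.97780250221462 [[ 3.21863675e-01  9.46785565e-01 -9.31511501e-04]
 [ 8.96014317e-01 -3.04285625e-01  3.23370688e-01]
 [ 3.05879254e-01 -1.04915926e-01 -9.46271911e-01]] [-0.62326301 -0.04179478  0.38057585]
```

View pics/top0.png

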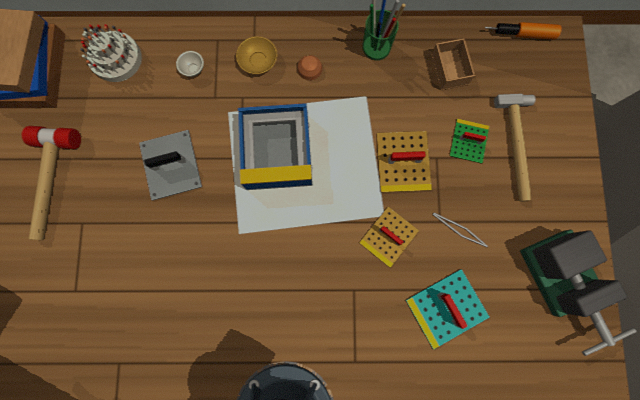

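View pics/side0.png

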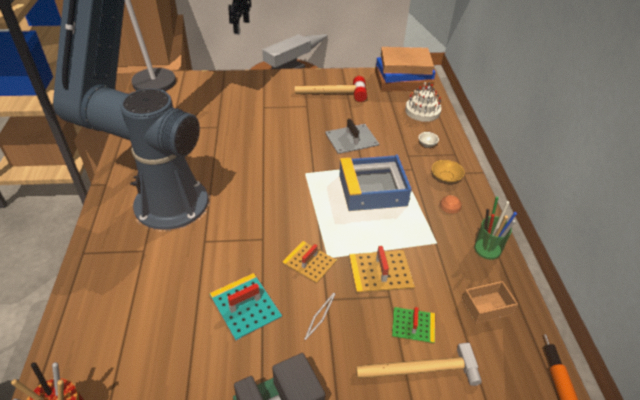

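View pics/wrist0.png

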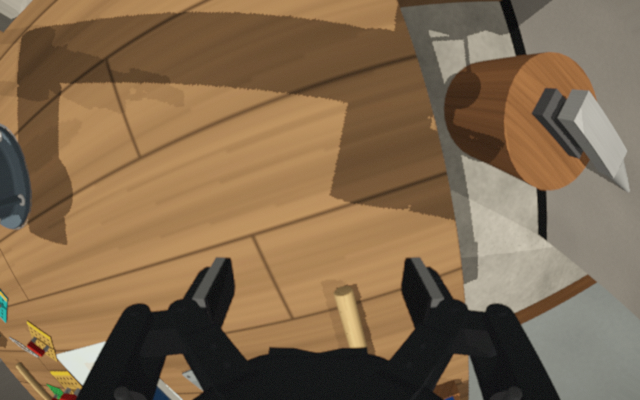

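The top view has these candidates: a large brass plate at (404,160), a small brass plate at (390,237), a small green one at (469,141), a turquoise one at (448,308), and the grey spare at (170,165). The brass plate at (404,160) fits, since it is brass and the larger of the two, with a yellow stripe on the robot side. The box is at (275,147), with its lip at (275,175). I'll confirm with one enlarged crop and measure.

```bash
cat >> h.py <<'E'
def load(tag): return dict(np.load(f'{tag}.npz'))
def pts(s):
    "world point per pixel (pinhole)"
    f=200/np.tan(np.radians(float(s['vfov']))/2); z=s['z_map'].astype(float)
    v,u=np.mgrid[0:400,0:640]
    c=np.stack([(u-s['cx'])/f*z,(v-s['cy'])/f*z,z],-1)
    return (c-s['t'])@s['R']
def proj(s,X):
    f=200/np.tan(np.radians(float(s['vfov']))/2); c=np.asarray(X)@s['R'].T+s['t']
    return np.stack([f*c[...,0]/c[...,2]+s['cx'],f*c[...,1]/c[...,2]+s['cy']],-1)
E
python3 - <<'E'
from h import *
for n in ['top0','side0']:
    s=load(n); P=pts(s); hsv=cv2.cvtColor(s['image'],cv2.COLOR_RGB2HSV); H,S,V=[hsv[...,i].astype(int) for i in range(3)]
    def rep(name,m):
        X=P[m&(s['z_map']>0)]; 
        r=cv2.minAreaRect((X[:,:2]*1000).astype(np.float32)); print(n,name,len(X),'med',np.median(X,0).round(4),'rect',np.round(r[0],1),np.round(r[1],1),round(r[2],1),'z',np.percentile(X[:,2],[5,50,95]).round(4))
    x,y,z=P[...,0],P[...,1],P[...,2]
    reg=(x>.42)&(x<.68)&(y<-.16)&(y>-.36)&(s['z_map']>0)
    # print pixel extents
    red=reg&((H<6)|(H>174))&(S>170)
    rep('red',red)
    rep('redtop',red&(z>.05))
    rep('plate',reg&(z>.003)&(z<.012)&(S>100))
    rep('yellow',reg&(H>23)&(H<33)&(S>180)&(z<.02)&(z>0.0025))
    reg=(x>.38)&(x<.75)&(y<.16)&(y>-.12)&(s['z_map']>0)
    rep('boxhi',reg&(z>.055)&(z<.08))
    rep('lip',reg&(H>22)&(H<33)&(S>180)&(z>.06))
    rep('ledge?',reg&(z>.035)&(z<.05)&(S<60))
    reg=(x>.4)&(x<.72)&(y>.16)&(y<.36)&(s['z_map']>0)
    rep('spare',reg&(z>.003)&(z<.012))
s=load('top0'); c=s['image'][90:280,220:500]; cv2.imwrite('pics/crop0.png',cv2.resize(c,None,fx=2.8,fy=2.8,interpolation=cv2.INTER_CUBIC)[:,:,::-1])
E
```

```text
top0 red 256 med [ 0.5568 -0.2752  0.0576] rect [ 559.5 -274.8] [13.5 73.6] 0.3 z [0.0401 0.0576 0.0604]
top0 redtop 204 med [ 0.5586 -0.2747  0.0583] rect [ 559.9 -274.8] [12.9 73.7] 0.8 z [0.0519 0.0583 0.0604]
top0 plate 2988 med [ 0.5455 -0.2724  0.0067] rect [ 550.1 -274.8] [168.2 259.5] 89.4 z [0.0035 0.0067 0.0092]
top0 yellow 286 med [ 0.4964 -0.2796  0.0075] rect [ 495.9 -278.6] [ 14.2 116.4] 2.4 z [0.0051 0.0075 0.0096]
top0 boxhi 1974 med [0.5259 0.0248 0.0683] rect [585.4  25. ] [177.3 156.3] 4.1 z [0.0589 0.0683 0.0714]
top0 lip 993 med [0.513  0.0198 0.0696] rect [513.5  19.3] [ 32.1 153.8] 4.0 z [0.0673 0.0696 0.0717]
top0 ledge? 1393 med [0.6284 0.0348 0.0465] rect [582.4  23.6] [169.1 155.6] 4.0 z [0.0434 0.0465 0.0485]
top0 spare 2967 med [0.542  0.2738 0.0063] rect [559.6 259.4] [197.9 319.7] 89.8 z [0.0034 0.0063 0.0089]
side0 red 92 med [ 0.5615 -0.2838  0.0584] rect [ 561.9 -279.3] [ 9.8 70.9] 1.7 z [0.0548 0.0584 0.0613]
side0 redtop 91 med [ 0.5614 -0.2837  0.0584] rect [ 561.9 -279.3] [ 9.8 70.9] 1.7 z [0.0552 0.0584 0.0613]
side0 plate 2177 med [ 0.5515 -0.283   0.0062] rect [ 550.  -276.4] [164.6 261.2] 89.0 z [0.0034 0.0062 0.0096]
side0 yellow 32 med [ 0.498  -0.2885  0.0065] rect [ 498.7 -291.2] [ 7.  80.8] 4.2 z [0.0042 0.0065 0.0105]
side0 boxhi 1032 med [0.5444 0.0097 0.0666] rect [588.1  23.5] [177.7 164.4] 4.0 z [0.0566 0.0666 0.0718]
side0 lip 298 med [0.5158 0.0122 0.0698] rect [515.4  19. ] [ 26.  151.4] 3.7 z [0.0663 0.0698 0.0726]
side0 ledge? 531 med [0.6236 0.0729 0.0459] rect [588.4  22.2] [177.1 157.2] 3.6 z [0.037  0.0459 0.0493]
side0 spare 1232 med [0.5519 0.2658 0.0056] rect [560.6 260.1] [317.6 199.3] 0.0 z [0.0033 0.0056 0.0101]
```

View pics/crop0.png

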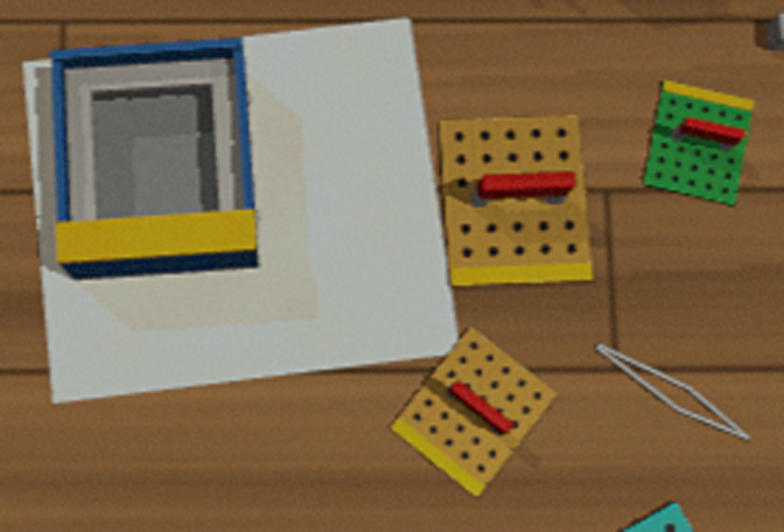

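The crop confirms it: the large perforated brass plate has its yellow stripe at crop (520,272) and its red grip at (527,184). The smaller brass plate is the look-alike at crop (475,410).

The moves only offer shifts and a turn about the vertical tool axis, so I cannot tilt the tool directly. I'll refine the poses next.

```bash
cat >> h.py <<'E'
from scipy.spatial.transform import Rotation as Ro
def delta(target,yawdeg_y,st=None):
    "tool-axis shift in cm & roll for world TCP target and tool-y yaw (deg)"
    st=st or manip.sense(); R=Ro.from_quat(st['tool_rot']).as_matrix()
    d=R.T@(np.array(target)-st['tcp_pos'])*100
    y0=np.degrees(np.arctan2(R[1,1],R[0,1])); r=-((yawdeg_y-y0+180)%360-180)
    return d.round(2), np.radians(r).round(4), round(y0,2)
E
python3 - <<'E'
from h import *
for n in ['top0','side0']:
    s=load(n); P=pts(s); hsv=cv2.cvtColor(s['image'],cv2.COLOR_RGB2HSV); H,S,V=[hsv[...,i].astype(int) for i in range(3)]
    x,y,z=P[...,0],P[...,1],P[...,2]
    m=(x>.46)&(x<.66)&(y<-.19)&(y>-.35)&(z>.0025)&(z<.012)&(H>=15)&(H<33)&(S>120)&(V>90)
    m=cv2.morphologyEx(m.astype(np.uint8),cv2.MORPH_OPEN,np.ones((3,3)))
    k,l,st,c=cv2.connectedComponentsWithStats(m); i=1+np.argmax(st[1:,4]); X=P[l==i]
    r=cv2.minAreaRect((X[:,:2]*1000).astype(np.float32)); print(n,len(X),r,X[:,2].mean())
print(delta([.56,-.276,.19],92.5))
E
```

```text
top0 1414 ((526.0548095703125, -277.23419189453125), (76.80622100830078, 119.39164733886719), 1.4088155031204224) 0.00700426093046764
side0 1755 ((563.5763549804688, -276.6761779785156), (146.79107666015625, 122.53205871582031), 1.4464125633239746) 0.00651937522516831
(array([-61.92, -70.53,   3.02]), np.float64(-0.3715), np.float64(71.21))
```

```bash
python3 -m creep '{"claw":[8.54,8.54,8.54,8.54,8.54,8.54,8.54,8.54,8.54,8.54,8.54,8.54],"dp":[[-3,-3.4,0],[-6,-6.8,0],[-9,-10.2,0],[-12,-13.6,0],[-15,-17,0],[-18,-20.4,0],[-21,-23.8,0],[-24,-27.2,0],[-27,-30.6,0],[-30,-34,0],[-33,-37.4,0],[-36,-40.8,0]],"roll":[0,0,0,0,0,0,0,0,0,0,0,0]}'
python3 - <<'E'
from h import *
print(delta([.56,-.276,.19],92))
E
```

```text
t: 1.35
tcp_pos: [0.411, 0.0877, 0.2201]
tool_rot: [0.163, 0.987, 0.0, 0.0]
force: [0.8, 0.2, -0.4]
finger_gap: 0.997
(array([-25.82, -29.64,   3.01]), np.float64(-0.3629), np.float64(71.21))
```

```bash
python3 -m creep '{"claw":[8.54,8.54,8.54,8.54,8.54,8.54,8.54,8.54,8.54,8.54,8.54],"dp":[[-2.9,-3.3,0],[-5.8,-6.6,0],[-8.7,-9.9,0],[-11.6,-13.2,0],[-14.5,-16.5,0.5],[-17.4,-19.8,1],[-20.3,-23.1,1.5],[-23.2,-26.4,2],[-25.8,-29.6,3],[-25.8,-29.6,3],[-25.8,-29.6,3]],"roll":[0,0,-0.08,-0.16,-0.24,-0.3,-0.363,-0.363,-0.363,-0.363,-0.363]}'
python3 - <<'E'
from h import *
st=manip.sense();print(st['tcp_pos'],st['force'],st['q'].round(3))
snap('wrist','wrist1'); snap('top','top1')
E
```

```text
t: 2.45
tcp_pos: [0.559, -0.2742, 0.1889]
tool_rot: [-0.017, 1.0, 0.001, -0.001]
force: [0.5, 0.5, -0.1]
finger_gap: 0.999
[ 0.55898945 -0.27416513  0.18890306] [ 0.53434523  0.54975913 -0.08166901] [-0.635  0.56   1.468  0.     1.116 -2.24 ]
```

View pics/wrist1.png

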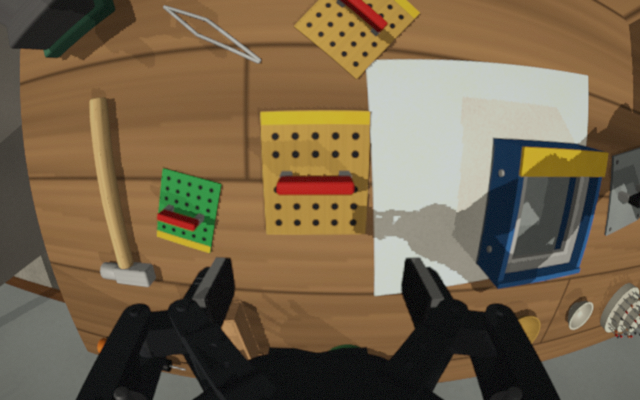

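View pics/top1.png

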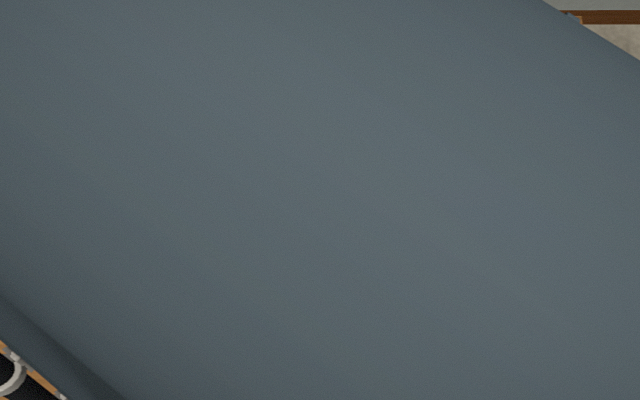

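Wrist view: the red bar is at (315,186), parallel to the jaw axis, with the yellow stripe at (316,118) on the robot side. The arm blocks the top camera. I'll measure the bar and the box from the wrist camera.

```bash
cat >> h.py <<'E'
def fpts(s):
    f=200/np.tan(np.radians(float(s['vfov']))/2); z=s['z_map'].astype(float)
    v,u=np.mgrid[0:400,0:640]; a=u-s['cx'];b=v-s['cy'];r=np.hypot(a,b)+1e-9;th=r/f;g=np.tan(th)/r
    return (np.stack([a*g*z,b*g*z,z],-1)-s['t'])@s['R']
def rect(X):
    r=cv2.minAreaRect((X[:,:2]*1000).astype(np.float32)); return np.round(r[0],1),np.round(r[1],1),round(r[2],2),'z',np.percentile(X[:,2],[5,50,95]).round(4),len(X)
def wrist_meas(s):
    P=fpts(s);hsv=cv2.cvtColor(s['image'],cv2.COLOR_RGB2HSV); H,S,V=[hsv[...,i].astype(int) for i in range(3)]
    return P,H,S,V
E
python3 - <<'E'
from h import *
s=load('wrist1');P,H,S,V=wrist_meas(s);x,y,z=P[...,0],P[...,1],P[...,2]
ok=s['z_map']>0
reg=ok&(x>.46)&(x<.66)&(y<-.2)&(y>-.35)
red=reg&((H<6)|(H>174))&(S>150)
print('bar',rect(P[red&(z>.05)]))
m=(reg&(z>.003)&(z<.015)&(H>=13)&(H<33)&(S>100)).astype(np.uint8); m=cv2.morphologyEx(m,cv2.MORPH_OPEN,np.ones((3,3)))
k,l,st,c=cv2.connectedComponentsWithStats(m); i=1+np.argmax(st[1:,4]); print('plate',rect(P[l==i]))
print('yellow',rect(P[reg&(H>23)&(H<33)&(S>180)&(z>.003)]))
reg=ok&(x>.4)&(x<.72)&(y<.15)&(y>-.1)
print('box',rect(P[reg&(z>.058)&(z<.08)]));print('lip',rect(P[reg&(H>22)&(H<33)&(S>160)&(z>.06)]))
E
```

```text
bar (array([ 560.8, -277.1]), array([12.7, 76.1]), 2.33, 'z', array([0.0523, 0.0577, 0.059 ]), 1059)
plate (array([ 562.4, -277.1]), array([146.8, 120.7]), 2.07, 'z', array([0.0049, 0.0061, 0.0074]), 11023)
yellow (array([ 497. , -280.1]), array([ 13.4, 116.7]), 2.1, 'z', array([0.0052, 0.0066, 0.0078]), 1310)
box (array([586.8,  23.7]), array([177.6, 160.1]), 3.81, 'z', array([0.0595, 0.0682, 0.0702]), 4760)
lip (array([514.5,  18.2]), array([ 31.7, 156.9]), 3.81, 'z', array([0.068 , 0.0692, 0.0704]), 1932)
```

Run:
```python
from h import *
s=load('wrist1');P=fpts(s);st=manip.sense()
R=Ro.from_quat(st['tool_rot']).as_matrix(); T=(P-st['tcp_pos'])@R*1000
for (u0,u1) in [(190,236),(402,450)]:
    q=T[255:310,u0:u1].reshape(-1,3); q=q[(abs(q[:,2])<60)]
    print(len(q),np.percentile(q,[1,50,99],axis=0).round(1))
print(delta([.5615,-.277,.034],92.1))
```

```text
1668 [[ -9.2 -58.3 -59.5]
 [  7.8 -45.5 -42.7]
 [ 12.2 -44.7 -24.5]]
1697 [[ -9.5  39.7 -59.4]
 [  7.5  40.6 -43.1]
 [ 12.   53.4 -25.1]]
(array([-0.27, -0.48, 15.57]), np.float64(-0.001), np.float64(92.04))
```

Run:
```python
from h import *
s=load('wrist1');st=manip.sense();R=Ro.from_quat(st['tool_rot']).as_matrix()
c=-s['R'].T@s['t']; print('cam in tool mm',((c-st['tcp_pos'])@R*1000).round(1), 'axis in tool',(s['R'][2]@R).round(3))
f=200/np.tan(np.radians(float(s['vfov']))/2)
for p in [(0,42.5,6),(0,42.5,-24),(-11,42.5,6),(11,42.5,6),(-11,42.5,-24),(11,42.5,-24),(0,42.5,19)]:
    X=s['R']@(R@(np.array(p)/1000)+st['tcp_pos'])+s['t']; th=np.arctan2(np.hypot(X[0],X[1]),X[2]); ph=np.arctan2(X[1],X[0])
    print(p,(f*th*np.cos(ph)+s['cx']).round(0),(f*th*np.sin(ph)+s['cy']).round(0),X[2].round(3), s['z_map'][265,415])
```

```text
cam in tool mm [  83.7   -2.4 -153.1] axis in tool [-0.324  0.     0.946]
(0, 42.5, 6) 394.0 246.0 0.178 0.1351482
(0, 42.5, -24) 407.0 273.0 0.149 0.1351482
(-11, 42.5, 6) 392.0 262.0 0.181 0.1351482
(11, 42.5, 6) 396.0 229.0 0.174 0.1351482
(-11, 42.5, -24) 404.0 290.0 0.153 0.1351482
(11, 42.5, -24) 409.0 254.0 0.146 0.1351482
(0, 42.5, 19) 389.0 236.0 0.19 0.1351482
```

The wrist depth puts the open fingertips about 24 mm behind the TCP, but the text implies 6 mm ahead. I'll check that in the side view.

Run:
```python
from h import *
s=snap('side','side1');st=manip.sense();R=Ro.from_quat(st['tool_rot']).as_matrix()
print('tcp px',proj(s,st['tcp_pos']), 'tips exp',[proj(s,st['tcp_pos']+R@np.array(p)/1000).round() for p in [(0,45,6),(0,-45,6),(0,45,-24),(0,-45,-24)]])
P=pts(s);T=(P-st['tcp_pos'])@R*1000
m=(s['z_map']>0)&(abs(T[...,0])<14)&(abs(T[...,1])<60)&(T[...,2]>-80)&(T[...,2]<40)
for sg in (1,-1):
    q=T[m&(sg*T[...,1]>0)]; print(len(q), np.percentile(q,[1,50,99],axis=0).round(1) if len(q) else '')
u,v=proj(s,st['tcp_pos']).astype(int); c=s['image'][max(v-90,0):v+130,max(u-120,0):u+120]
cv2.imwrite('pics/side1c.png',cv2.resize(c,None,fx=2.5,fy=2.5,interpolation=cv2.INTER_CUBIC)[:,:,::-1])
```

```text
tcp px [387.542428   218.10055261] tips exp [array([383., 206.]), array([391., 234.]), array([385., 197.]), array([393., 225.])]
89 [[ -4.9  41.  -72.2]
 [  4.3  44.2 -44.2]
 [ 11.2  50.8 -24.3]]
113 [[-11.7 -59.  -78. ]
 [  5.8 -51.3 -45.7]
 [ 11.6 -41.1 -24.8]]
```

View pics/side1c.png

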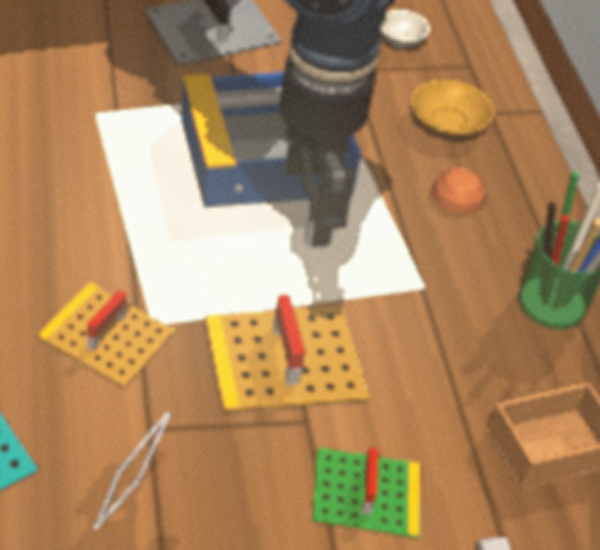

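Both cameras agree: the open fingertips are really about 24 mm behind the reported TCP, 30 mm different from the text. I'll work with the measured tips. First a partial descent to straddle the bar's ends, then a look.

The plan uses the bar as a hinge. I grip it end to end along y, at opening 76 of 85 mm. The plate can then be tilted about y by resting its +x part on the box's +x wall while I lower it.

```bash
python3 -m creep '{"claw":[8.54,8.54,8.54,8.54,8.54,8.54,8.54],"dp":[[-0.25,-0.1,3],[-0.25,-0.1,6],[-0.25,-0.1,9],[-0.25,-0.1,12],[-0.25,-0.1,12.5],[-0.25,-0.1,12.5],[-0.25,-0.1,12.5]],"roll":[0,0,0,0,0,0,0]}'
python3 - <<'E'
from h import *
st=manip.sense();print(st['tcp_pos'],st['force'])
s=snap('wrist','wrist2');P,H,S,V=wrist_meas(s);R=Ro.from_quat(st['tool_rot']).as_matrix(); T=(P-st['tcp_pos'])@R*1000
red=((H<6)|(H>174))&(S>150)&(P[...,2]>.045)&(abs(T[...,1])<60)&(abs(T[...,0])<40)&(s['z_map']>0)
print('bar in tool',np.percentile(T[red],[1,50,99],axis=0).round(1))
E
```

```text
t: 3.3
tcp_pos: [0.5632, -0.2748, 0.0667]
tool_rot: [-0.018, 1.0, -0.001, 0.001]
force: [0.4, -0.1, 0.4]
finger_gap: 0.998
[ 0.56323062 -0.27480408  0.06673485] [ 0.43046196 -0.13732322  0.36133472]
bar in tool [[ -4.6 -38.3   7.5]
 [  4.9  -2.3   9.2]
 [  8.9  33.4  21.3]]
```

View pics/wrist2.png

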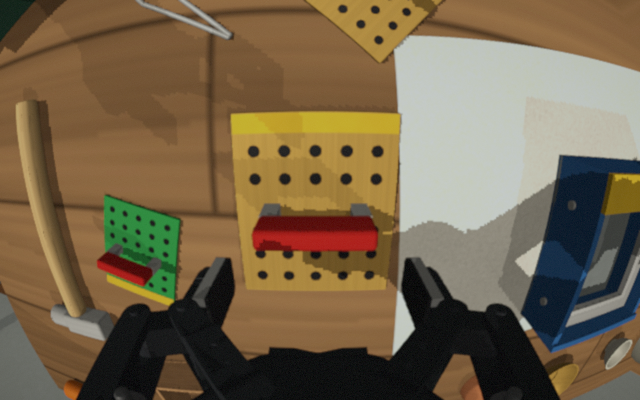

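The bar (315,233) sits centred between the fingers. Bar and fingers share the same -2.3 mm camera bias. I'll descend in two checked stages.

```bash
python3 -m creep '{"claw":[8.54,8.54,8.54,8.54,8.54,8.54],"dp":[[0,0,1.5],[0,0,3],[0,0,4],[0,0,4.5],[0,0,4.5],[0,0,4.5]],"roll":[0,0,0,0,0,0]}'
python3 - <<'E'
from h import *
st=manip.sense();print(st['tcp_pos'],st['force'])
s=snap('wrist','wrist3')
E
```

```text
t: 3.95
tcp_pos: [0.5622, -0.2747, 0.0198]
tool_rot: [-0.018, 1.0, 0.0, -0.0]
force: [0.5, -0.3, -0.5]
finger_gap: 1.003
[ 0.5621897  -0.27473782  0.01977744] [ 0.50962346 -0.30258952 -0.49570773]
```

View pics/wrist3.png

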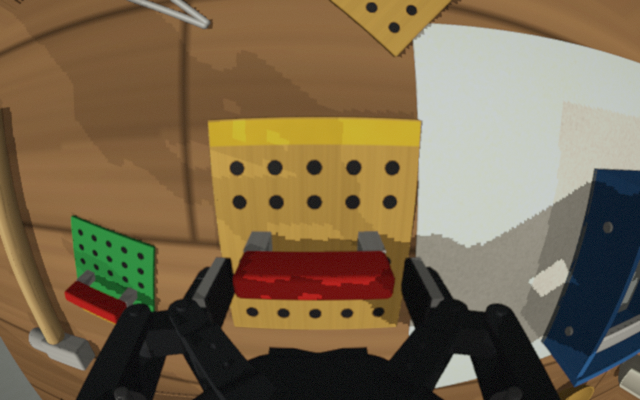

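The pads straddle the bar (235–393, 275) with a few pixels of clearance each side. Going down the last 18 mm and closing.

```bash
python3 -m creep '{"claw":[8.54,8.54,8.54,6,6,6,6,6],"dp":[[0,0,1],[0,0,1.8],[0,0,1.8],[0,0,1.8],[0,0,1.8],[0,0,1.8],[0,0,1.8],[0,0,1.8]],"roll":[0,0,0,0,0,0,0,0]}' 40
python3 - <<'E'
from h import *
st=manip.sense();print(st['tcp_pos'],st['force'],st['ft_torque'],st['finger_gap'])
E
```

```text
t: 4.8
tcp_pos: [0.5622, -0.2748, 0.0019]
tool_rot: [-0.018, 1.0, -0.0, 0.0]
force: [0.5, -1.3, -3.3]
finger_gap: 0.885
[ 0.56218825 -0.27475139  0.00194198] [ 0.50755483 -1.34249796 -3.2621416 ] [-0.29445329 -0.03527117  0.01972951] 0.8848741543632342
```

Gripped at an opening of 75.6 mm, which is the bar's length. Lifting.

```bash
python3 -m creep '{"claw":[6,6,6,6,6,6,6,6],"dp":[[0,0,-1],[0,0,-3],[0,0,-6],[0,0,-9],[0,0,-12],[0,0,-14],[0,0,-14],[0,0,-14]],"roll":[0,0,0,0,0,0,0,0]}' 40
python3 - <<'E'
from h import *
st=manip.sense();print(st['tcp_pos'],st['force'],st['ft_torque'],st['finger_gap'])
s=snap('side','side4'); cv2.imwrite('pics/side4c.png',cv2.resize(s['image'][100:320,250:470],None,fx=2.6,fy=2.6)[:,:,::-1])
snap('wrist','wrist4')
# commanded for box: centre (587,25) yaw 3.9
b=np.array([.587,.025]);a=np.radians(3.9);ex=np.array([np.cos(a),np.sin(a)])
p=b+.030*ex; print(p, delta([*p,st['tcp_pos'][2]],93.9))
E
```

```text
t: 5.6
tcp_pos: [0.5615, -0.274, 0.1419]
tool_rot: [-0.018, 1.0, 0.0, -0.0]
force: [0.6, 0.5, -5.4]
finger_gap: 0.881
[ 0.561514   -0.27399051  0.14186464] [ 0.62836714  0.49030437 -5.36134412] [ 0.00166194 -0.00395679 -0.06329528] 0.8807877527365756
[0.61693053 0.02704046] (array([-6.67, 29.84, -0.1 ]), np.float64(-0.0329), np.float64(92.01))
```

View pics/side4c.png

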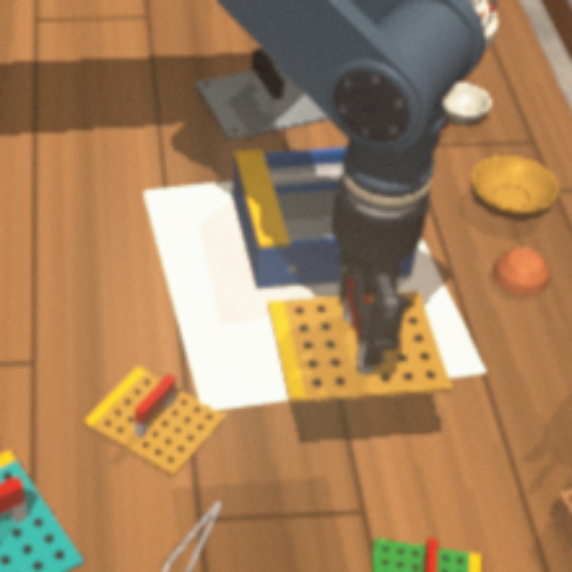

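View pics/wrist4.png

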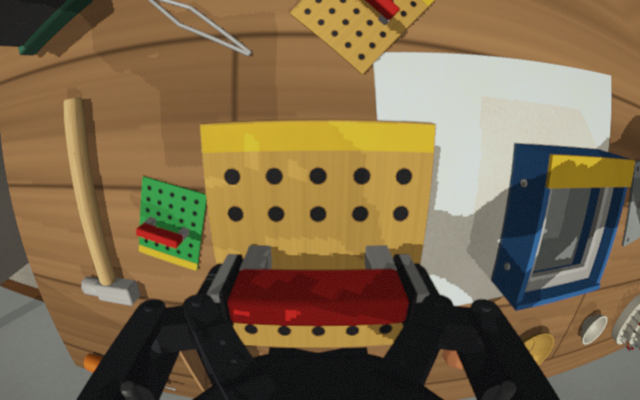

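The plate hangs level on the hinge grip with its underside at about 0.14 m. Moving over the box, offset +30 mm in box x.

```bash
python3 -m creep '{"claw":[6,6,6,6,6,6,6,6,6,6,6],"dp":[[-0.5,2,0],[-1.2,5,0],[-2,9,0],[-2.9,13,0],[-3.8,17,0],[-4.7,21,0],[-5.6,25,0],[-6.3,28,0],[-6.7,29.8,0],[-6.7,29.8,0],[-6.7,29.8,0]],"roll":[0,0,-0.01,-0.02,-0.033,-0.033,-0.033,-0.033,-0.033,-0.033,-0.033]}' 40
cat >> h.py <<'E'
B=np.array([.587,.025]);BY=np.radians(3.9)
EX=np.array([np.cos(BY),np.sin(BY)]);EY=np.array([-np.sin(BY),np.cos(BY)])
def boxf(X):
    X=np.asarray(X); d=X[...,:2]-B; return np.stack([d@EX,d@EY,X[...,2]],-1)*1000
def plate(s,bias=(1.4,2.3)):
    "plane of the brass face and yellow edge seen by the wrist camera, box frame mm"
    P,H,S,V=wrist_meas(s); st=manip.sense(); R=Ro.from_quat(st['tool_rot']).as_matrix(); 
    X=boxf(P); ok=s['z_map']>0; d=np.linalg.norm(P-st['tcp_pos'],axis=-1)
    m=ok&(H>=13)&(H<33)&(S>100)&(V>60)&(d<.14)&(P[...,2]>.02)
    m=cv2.morphologyEx(m.astype(np.uint8),cv2.MORPH_OPEN,np.ones((3,3)))
    m[290:]=0
    k,l,cs,c=cv2.connectedComponentsWithStats(m); i=1+np.argmax(cs[1:,4]); Q=X[l==i]
    for _ in range(6):
        A=np.c_[Q[:,0],Q[:,1],np.ones(len(Q))]; co,*_=np.linalg.lstsq(A,Q[:,2],rcond=None); e=A@co-Q[:,2]; Q=Q[abs(e)<max(1.5,2*e.std())]
    x0=np.percentile(Q[:,0],0.5); yc=(Q[:,1].min()+Q[:,1].max())/2
    tilt=np.degrees(np.arctan(co[0])); t=np.radians(tilt)
    ez=co[0]*x0+co[2]
    print('tilt %.1f roll %.1f  n %d top edge x %.1f z %.1f -> low edge x %.1f z %.1f ; y %.1f..%.1f'%(tilt,np.degrees(np.arctan(co[1])),len(Q),x0,ez,x0+6*np.sin(t),ez-6*np.cos(t),Q[:,1].min(),Q[:,1].max()), '(raw, wrist bias ~ -1.4,-2.3 mm)')
    tb=boxf(st['tcp_pos']); print('tcp box',tb.round(1),'F',st['force'].round(1),'M',st['ft_torque'].round(2),'gap',round(st['finger_gap'],3),'t',round(st['t'],2), 'yaw',np.degrees(np.arctan2(R[1,1],R[0,1])).round(2))
E
python3 - <<'E'
from h import *
plate(load('wrist4'))
plate(snap('wrist','wrist5')); snap('side','side5')
E
```

```text
t: 6.8
tcp_pos: [0.6175, 0.0258, 0.1404]
tool_rot: [-0.035, 0.999, 0.0, -0.002]
force: [-0.4, -1.1, -4.9]
finger_gap: 0.883
tilt -0.1 roll 0.0  n 1781 top edge x -88.1 z 69.3 -> low edge x -88.1 z 63.3 ; y -80.5..74.9 (raw, wrist bias ~ -1.4,-2.3 mm)
tcp box [ 30.5  -1.2 140.4] F [-0.4 -1.1 -4.9] M [-0.03  0.01  0.06] gap 0.883 t 6.8 yaw 93.99
tilt -0.5 roll 0.1  n 28688 top edge x -42.1 z 145.0 -> low edge x -42.1 z 139.0 ; y -61.7..58.0 (raw, wrist bias ~ -1.4,-2.3 mm)
tcp box [ 30.6  -2.  140.7] F [-0.   0.2 -4.2] M [-0.    0.    0.01] gap 0.883 t 6.85 yaw 93.91
```

View pics/wrist5.png

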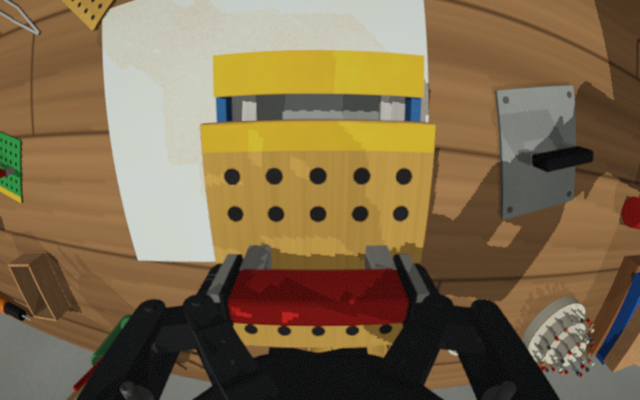

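View pics/side5.png

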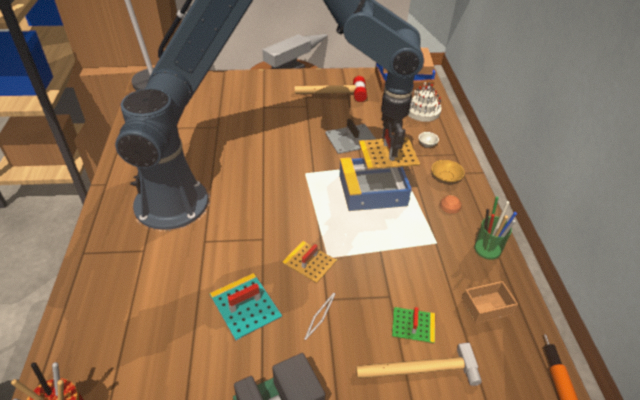

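The wrist view shows the plate's yellow edge (318,137) parallel to the lip (318,75), centred to about 1 mm. The pocket's side ledges are closer in than ±60 mm, so inside the box I could only reach about 9° of tilt.

I'll tilt on the robot side instead, with the plate's +x part over the lip's top as the fulcrum and the yellow edge free to dip towards the table.

```bash
python3 -m creep '{"claw":[6,6,6,6,6,6,6,6,6,6,6],"dp":[[2,0,0],[5,0,0],[9,0,0],[13,0,0],[16,0,0.5],[16.9,0,2],[16.9,0,4],[16.9,0,6],[16.9,0,6.5],[16.9,0,6.8],[16.9,0,6.8]],"roll":[0,0,0,0,0,0,0,0,0,0,0]}' 40
python3 - <<'E'
from h import *
plate(snap('wrist','wrist6')); s=snap('side','side6'); cv2.imwrite('pics/side6c.png',cv2.resize(s['image'][110:240,270:450],None,fx=4,fy=4,interpolation=cv2.INTER_CUBIC)[:,:,::-1])
E
```

```text
t: 8.0
tcp_pos: [0.4505, 0.0135, 0.0742]
tool_rot: [-0.034, 0.999, -0.0, 0.0]
force: [0.2, 0.9, -4.8]
finger_gap: 0.881
tilt -0.2 roll 0.1  n 28821 top edge x -209.7 z 78.6 -> low edge x -209.7 z 72.6 ; y -63.1..56.8 (raw, wrist bias ~ -1.4,-2.3 mm)
tcp box [-136.8   -2.1   74.5] F [ 0.8  1.1 -5. ] M [-0.03 -0.03 -0.02] gap 0.883 t 8.05 yaw 93.88
```

View pics/side6c.png

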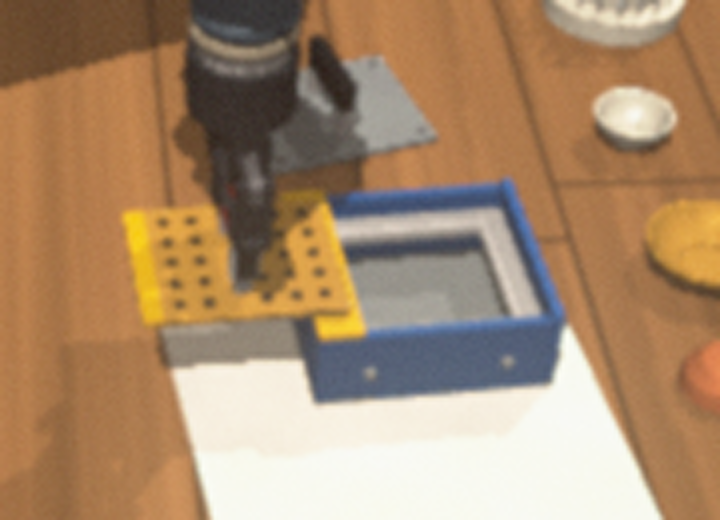

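The plate's +x part is just above the lip, with its overlap at crop (335,290). Lowering slowly to tilt it.

```bash
python3 -m creep '{"claw":[6,6,6,6,6],"dp":[[0,0,0.3],[0,0,0.6],[0,0,0.9],[0,0,1.1],[0,0,1.1]],"roll":[0,0,0,0,0]}' 40
python3 - <<'E'
from h import *
plate(snap('wrist','wrist7'))
E
```

```text
t: 8.6
tcp_pos: [0.4466, 0.0139, 0.064]
tool_rot: [-0.035, 0.999, -0.0, -0.003]
force: [-8.8, -5.3, 10.8]
finger_gap: 0.879
tilt 6.6 roll 0.0  n 26821 top edge x -208.9 z 60.7 -> low edge x -208.2 z 54.8 ; y -62.1..57.5 (raw, wrist bias ~ -1.4,-2.3 mm)
tcp box [-140.8   -1.5   63.9] F [-9.4 -5.3 10.4] M [-0.76  0.82 -0.08] gap 0.883 t 8.65 yaw 93.98
```

The hinge works: tilt is 6.6° and forces are modest. Continuing.

```bash
python3 -m creep '{"claw":[6,6,6,6,6],"dp":[[0,0,0.3],[0,0,0.6],[0,0,0.9],[0,0,1.1],[0,0,1.1]],"roll":[0,0,0,0,0]}' 40
python3 - <<'E'
from h import *
plate(snap('wrist','wrist8'))
E
```

```text
t: 9.15
tcp_pos: [0.4427, 0.0144, 0.0525]
tool_rot: [-0.035, 0.999, 0.001, -0.007]
force: [-12.6, -6.3, 11.1]
finger_gap: 0.884
tilt 17.4 roll 0.0  n 23555 top edge x -204.1 z 38.4 -> low edge x -202.3 z 32.6 ; y -61.3..58.5 (raw, wrist bias ~ -1.4,-2.3 mm)
tcp box [-144.6   -0.7   52.5] F [-13.5  -6.6  10.9] M [-1.11  1.51 -0.21] gap 0.886 t 9.2 yaw 93.97
```

Tilt is 17.4°. Lifting clear to check that it holds.

```bash
python3 -m creep '{"claw":[6,6,6,6,6,6,6],"dp":[[0,0,-1],[0,0,-3],[0,0,-5],[0,0,-7],[0,0,-8.5],[0,0,-8.5],[0,0,-8.5]],"roll":[0,0,0,0,0,0,0]}' 50
python3 - <<'E'
from h import *
plate(snap('wrist','wrist9')); s=snap('side','side9'); cv2.imwrite('pics/side9c.png',cv2.resize(s['image'][110:240,270:450],None,fx=4,fy=4,interpolation=cv2.INTER_CUBIC)[:,:,::-1])
E
```

```text
t: 9.9
tcp_pos: [0.4502, 0.0141, 0.1371]
tool_rot: [-0.034, 0.999, -0.0, 0.001]
force: [0.6, 0.3, -3.7]
finger_gap: 0.881
tilt 17.8 roll -0.1  n 23512 top edge x -196.6 z 122.6 -> low edge x -194.8 z 116.9 ; y -62.0..57.8 (raw, wrist bias ~ -1.4,-2.3 mm)
tcp box [-137.8   -1.5  136.6] F [ 0.7  0.6 -4.5] M [-0.02  0.06 -0.02] gap 0.885 t 9.95 yaw 93.92
```

View pics/side9c.png

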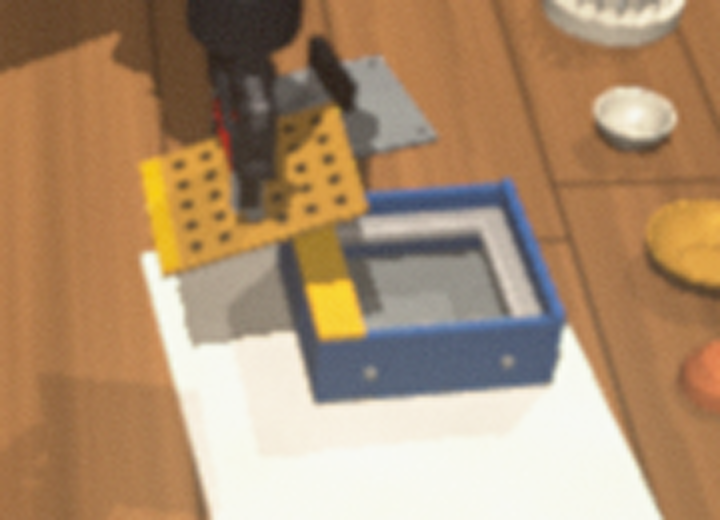

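Tilt 17.8° holds in the free air. Moving over the pocket with the edge 10 mm or more clear of the lip, then lowering partway.

```bash
python3 -m creep '{"claw":[6,6,6,6,6,6,6,6,6,6],"dp":[[-2,0,0],[-5,0,0],[-9,0,0],[-12.5,0,0],[-15.1,0,0],[-15.1,0,1.5],[-15.1,0,3],[-15.1,0,4],[-15.1,0,4],[-15.1,0,4]],"roll":[0,0,0,0,0,0,0,0,0,0]}' 60
python3 - <<'E'
from h import *
plate(snap('wrist','wrist10'))
s=load('wrist10');P,H,S,V=wrist_meas(s);X=boxf(P)
m=(H>22)&(H<33)&(S>160)&(abs(X[...,2]-69)<2.5)&(X[...,0]<-50)&(s['z_map']>0)&(X[...,0]>-95); print('lip raw',np.percentile(X[m],[1,99],axis=0).round(1))
E
```

```text
t: 11.0
tcp_pos: [0.6003, 0.0243, 0.0964]
tool_rot: [-0.034, 0.999, 0.0, -0.001]
force: [-0.1, -0.4, -3.7]
finger_gap: 0.883
tilt 17.7 roll -0.0  n 23610 top edge x -46.4 z 81.8 -> low edge x -44.6 z 76.1 ; y -62.1..57.6 (raw, wrist bias ~ -1.4,-2.3 mm)
tcp box [13.8 -1.7 97.1] F [ 0.5 -0.1 -2.8] M [ 0.01 -0.    0.01] gap 0.882 t 11.05 yaw 93.9
lip raw [[-87.4 -77.1  67.5]
 [-56.8  74.5  70.5]]
```

View pics/wrist10.png

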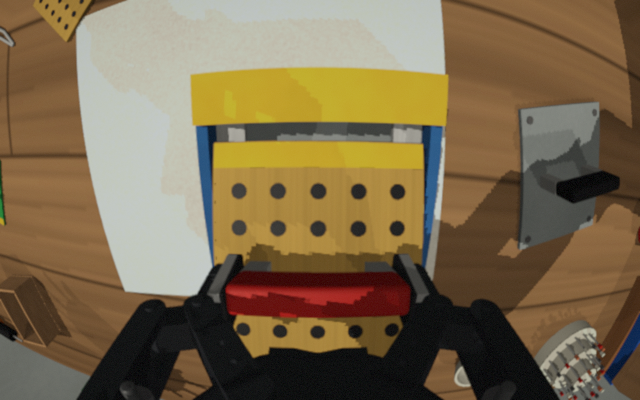

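The plate's yellow edge (318,153) is just clear of the lip edge (318,125) and centred between the side walls. Lowering 27 mm.

```bash
python3 -m creep '{"claw":[6,6,6,6,6,6],"dp":[[0,0,0.8],[0,0,1.6],[0,0,2.3],[0,0,2.7],[0,0,2.7],[0,0,2.7]],"roll":[0,0,0,0,0,0]}' 60
python3 - <<'E'
from h import *
plate(snap('wrist','wrist11'))
E
```

```text
t: 11.65
tcp_pos: [0.6007, 0.0242, 0.0699]
tool_rot: [-0.034, 0.999, 0.0, -0.0]
force: [0.2, 0.5, -4.4]
finger_gap: 0.877
tilt 17.8 roll -0.1  n 23682 top edge x -46.0 z 55.2 -> low edge x -44.1 z 49.5 ; y -62.5..57.6 (raw, wrist bias ~ -1.4,-2.3 mm)
tcp box [13.8 -1.7 70.1] F [-0.2  0.5 -5. ] M [0.03 0.01 0.03] gap 0.88 t 11.7 yaw 93.91
```

View pics/wrist11.png

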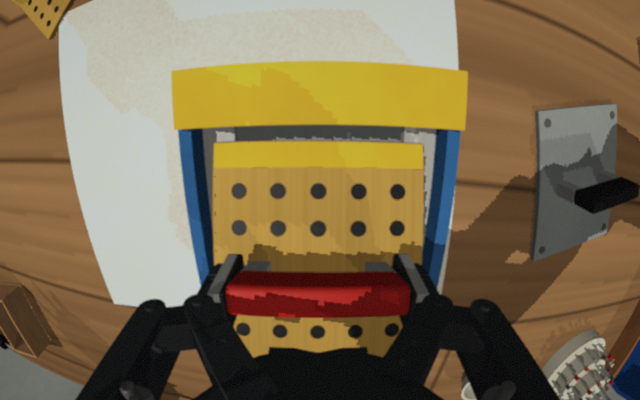

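The yellow edge is inside the pocket at z≈49.5, below the lip underside of 64. Sliding it under the lip.

```bash
python3 -m creep '{"claw":[6,6,6,6,6,6],"dp":[[0.7,0,0],[1.4,0,0],[2.1,0,0],[2.8,0,0],[2.8,0,0],[2.8,0,0]],"roll":[0,0,0,0,0,0]}' 60
python3 - <<'E'
from h import *
plate(snap('wrist','wrist12'));s=snap('side','side12'); cv2.imwrite('pics/side12c.png',cv2.resize(s['image'][110:240,270:450],None,fx=4,fy=4,interpolation=cv2.INTER_CUBIC)[:,:,::-1])
E
```

```text
t: 12.3
tcp_pos: [0.5728, 0.0223, 0.0702]
tool_rot: [-0.034, 0.999, -0.0, 0.0]
force: [0.9, 0.1, -4.8]
finger_gap: 0.886
tilt 2.9 roll 0.0  n 22172 top edge x -88.6 z 68.3 -> low edge x -88.3 z 62.3 ; y -79.7..77.0 (raw, wrist bias ~ -1.4,-2.3 mm)
tcp box [-13.9  -1.8  70.2] F [ 0.2  0.5 -5.1] M [0.   0.05 0.01] gap 0.878 t 12.35 yaw 93.9
```

View pics/wrist12.png

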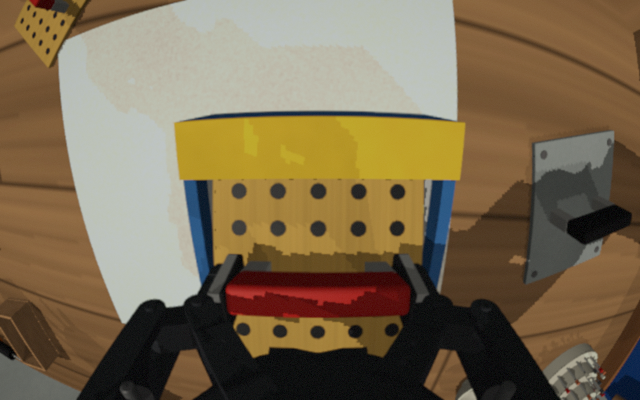

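View pics/side12c.png

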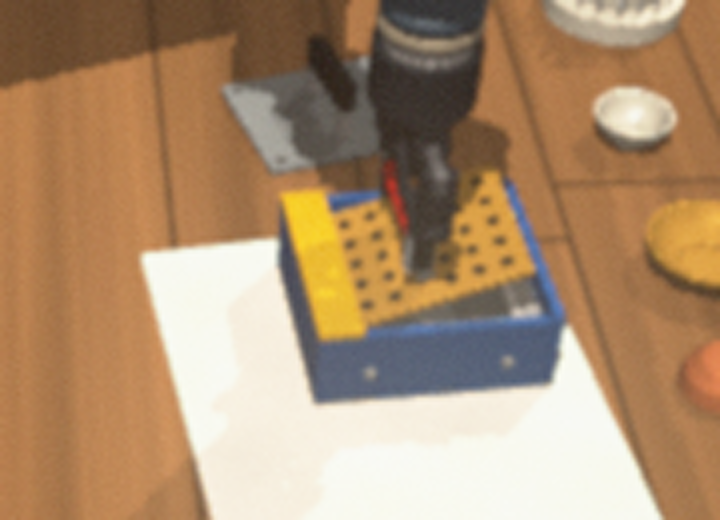

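The edge is under the lip: in the side crop the plate vanishes beneath the yellow lip at (350,270), and its far edge is still high. Now lowering the far edge, following the arc about the edge resting on the ledge.

```bash
sed -i 's/&(d<.14)&(P\[...,2\]>.02)/\&(d<.14)\&(P[...,2]>.02)\&((X[...,0]>-53)|(X[...,2]>85)|(X[...,0]<-120))/' h.py
python3 -m creep '{"claw":[6,6,6,6,6,6],"dp":[[0,0,0.3],[-0.25,0,0.6],[-0.5,0,0.9],[-0.75,0,1.2],[-1,0,1.5],[-1,0,1.5]],"roll":[0,0,0,0,0,0]}' 35
python3 - <<'E'
from h import *
plate(load('wrist12'))
plate(snap('wrist','wrist13'))
E
```

```text
t: 13.0
tcp_pos: [0.5839, 0.0229, 0.0555]
tool_rot: [-0.034, 0.999, -0.0, 0.001]
force: [0.6, 1.2, 3.3]
finger_gap: 0.881
tilt 18.1 roll -0.1  n 15466 top edge x -52.7 z 62.2 -> low edge x -50.8 z 56.5 ; y -62.6..57.7 (raw, wrist bias ~ -1.4,-2.3 mm)
tcp box [-3.2 -1.9 55.5] F [0.6 1.2 3.3] M [ 0.02  0.34 -0.13] gap 0.881 t 13.0 yaw 93.89
tilt 8.1 roll 0.0  n 18980 top edge x -52.7 z 54.8 -> low edge x -51.8 z 48.9 ; y -62.7..57.4 (raw, wrist bias ~ -1.4,-2.3 mm)
tcp box [-3.2 -1.9 55.6] F [ 0.6 -0.2  3. ] M [ 0.01  0.27 -0.13] gap 0.881 t 13.05 yaw 93.89
```

```bash
python3 -m creep '{"claw":[6,6,6,6,6],"dp":[[-0.15,0,0.25],[-0.3,0,0.5],[-0.35,0,0.75],[-0.35,0,0.9],[-0.35,0,0.9]],"roll":[0,0,0,0,0]}' 35
python3 - <<'E'
from h import *
plate(snap('wrist','wrist14'))
E
```

```text
t: 13.55
tcp_pos: [0.5894, 0.0232, 0.0475]
tool_rot: [-0.034, 0.999, -0.0, 0.003]
force: [3.6, 0.8, 5.2]
finger_gap: 0.878
tilt 1.9 roll 0.0  n 20799 top edge x -52.7 z 52.6 -> low edge x -52.5 z 46.6 ; y -63.0..57.3 (raw, wrist bias ~ -1.4,-2.3 mm)
tcp box [ 2.4 -2.  47.5] F [3.4 1.3 4.9] M [ 0.24  0.12 -0.05] gap 0.882 t 13.6 yaw 93.88
```

```bash
python3 -m creep '{"claw":[6,6,6,6],"dp":[[0.05,0,0.15],[0.05,0,0.3],[0.05,0,0.4],[0.05,0,0.4]],"roll":[0,0,0,0]}' 35
python3 - <<'E'
from h import *
plate(snap('wrist','wrist15'));s=snap('side','side15'); cv2.imwrite('pics/side15c.png',cv2.resize(s['image'][110:240,270:450],None,fx=4,fy=4,interpolation=cv2.INTER_CUBIC)[:,:,::-1])
E
```

```text
t: 14.0
tcp_pos: [0.5908, 0.0232, 0.045]
tool_rot: [-0.034, 0.999, -0.0, 0.006]
force: [4.1, 1.4, 12.5]
finger_gap: 0.877
tilt 0.0 roll 0.0  n 21269 top edge x -52.7 z 52.0 -> low edge x -52.7 z 46.0 ; y -62.9..57.3 (raw, wrist bias ~ -1.4,-2.3 mm)
tcp box [ 3.7 -2.1 45.1] F [ 4.   2.6 12.7] M [ 0.61  0.01 -0.04] gap 0.88 t 14.05 yaw 93.84
```

View pics/side15c.png

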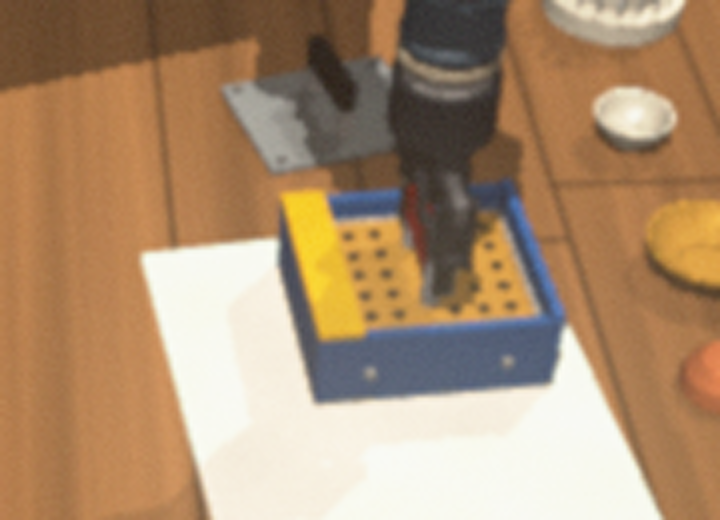

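The plate lies flat: tilt 0.0°, underside at 46.0 mm. I'll ease the pressure, open, and lift straight up.

```bash
python3 -m creep '{"claw":[6,6,8.54,8.54,8.54,8.54,8.54],"dp":[[0,0,-0.2],[0,0,-0.2],[0,0,-0.2],[0,0,-0.2],[0,0,-0.2],[0,0,-0.2],[0,0,-0.2]],"roll":[0,0,0,0,0,0,0]}' 35
python3 - <<'E'
from h import *
plate(snap('wrist','wrist16'))
E
```

```text
t: 14.8
tcp_pos: [0.5853, 0.0233, 0.0437]
tool_rot: [-0.034, 0.999, 0.0, -0.0]
force: [-0.4, 0.1, 0.2]
finger_gap: 1.003
tilt -0.0 roll 0.0  n 19372 top edge x -52.2 z 52.1 -> low edge x -52.2 z 46.1 ; y -62.8..57.2 (raw, wrist bias ~ -1.4,-2.3 mm)
tcp box [-1.7 -1.7 43.8] F [ 1.  -1.2  0.3] M [-0.02 -0.02  0.05] gap 0.998 t 14.85 yaw 93.91
```

View pics/wrist16.png

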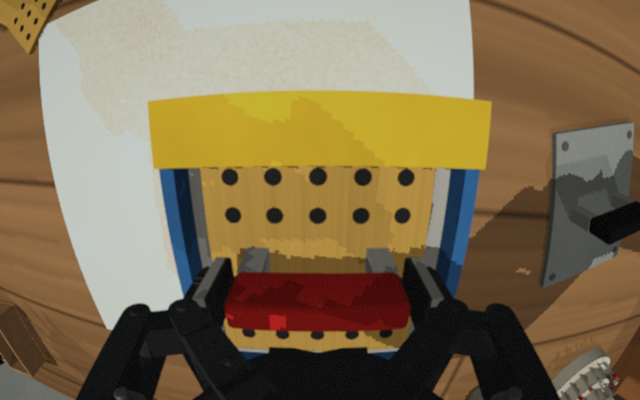

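The fingers are open with a gap both sides of the bar (227–410, 300). The plate is flat and the forces are zero. Lifting straight up and clear.

```bash
python3 -m creep '{"claw":[8.54,8.54,8.54,8.54,8.54,8.54,8.54,8.54,8.54],"dp":[[0,0,-1],[0,0,-2.5],[0,0,-4.5],[0,0,-7],[0,0,-10],[0,0,-13],[0,0,-16],[0,0,-16],[0,0,-16]],"roll":[0,0,0,0,0,0,0,0,0]}'
python3 - <<'E'
from h import *
s=snap('wrist','wrist17');plate(s);P,H,S,V=wrist_meas(s);X=boxf(P)
ok=(s['z_map']>0)
br=ok&(H>=13)&(H<33)&(S>100)&(abs(X[...,2]-52)<3)&(X[...,0]>-53)&(X[...,0]<90)&(abs(X[...,1])<75)
print('brass',np.percentile(X[br],[.3,99.7],axis=0).round(1))
bl=ok&(H>100)&(H<125)&(S>100)&(X[...,2]>55)&(abs(X[...,1])<90)&(X[...,0]>-90)&(X[...,0]<100)
print('blue',np.percentile(X[bl],[.3,99.7],axis=0).round(1))
red=ok&((H<6)|(H>174))&(S>150)&(abs(X[...,0])<30)&(abs(X[...,1])<60)&(X[...,2]>98)
print('bar',np.percentile(X[red],[1,50,99],axis=0).round(1))
E
```

```text
t: 15.75
tcp_pos: [0.5859, 0.0232, 0.2052]
tool_rot: [-0.034, 0.999, -0.0, 0.001]
force: [-0.3, 0.1, 0.2]
finger_gap: 1.002Traceback (most recent call last):
  File "<stdin>", line 2, in <module>
  File "h.py", line 42, in plate
    k,l,cs,c=cv2.connectedComponentsWithStats(m); i=1+np.argmax(cs[1:,4]); Q=X[l==i]
                                                      ~~~~~~~~~^^^^^^^^^^
    return _wrapfunc(a, 'argmax', axis=axis, out=out, **kwds)
    return bound(*args, **kwds)
ValueError: attempt to get argmax of an empty sequence
```

View pics/wrist17.png

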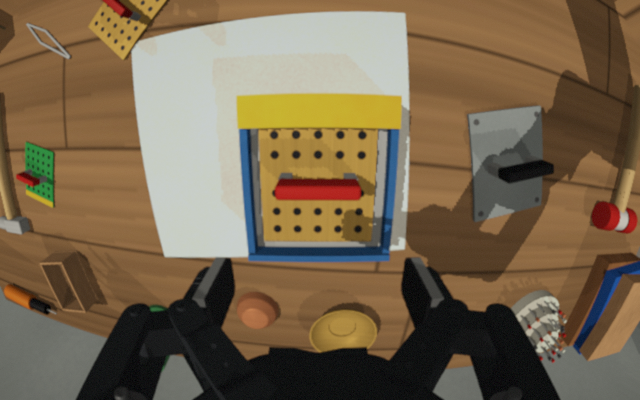

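Run:
```python
from h import *
s=load('wrist17');P,H,S,V=wrist_meas(s);X=boxf(P)
ok=(s['z_map']>0)
br=ok&(H>=13)&(H<33)&(S>100)&(abs(X[...,2]-52)<4)&(X[...,0]>-53)&(X[...,0]<90)&(abs(X[...,1])<68)
Q=X[br];print('brass',len(Q),np.percentile(Q,[.3,99.7],axis=0).round(1))
A=np.c_[Q[:,:2],np.ones(len(Q))];co=np.linalg.lstsq(A,Q[:,2],rcond=None)[0];print('tilts',np.degrees(np.arctan(co[:2])).round(2),'z centre',co[2].round(1))
bl=ok&(H>100)&(H<125)&(S>100)&(X[...,2]>58)&(X[...,2]<72)&(abs(X[...,1])<90)&(X[...,0]>-100)&(X[...,0]<100)
print('blue',np.percentile(X[bl],[.3,99.7],axis=0).round(1))
red=ok&((H<6)|(H>174))&(S>150)&(abs(X[...,0])<30)&(abs(X[...,1])<60)&(X[...,2]>98)
print('bar',np.percentile(X[red],[1,50,99],axis=0).round(1)); r=cv2.minAreaRect(X[red][:,:2].astype(np.float32));print(r)
```

```text
brass 10117 [[-52.8 -62.   50.1]
 [ 68.6  56.9  54. ]]
tilts [0.05 0.05] z centre 52.1
blue [[-54.3 -78.3  58. ]
 [ 86.3  75.8  69.5]]
bar [[ -9.5 -38.7  99.4]
 [ -4.2  -2.1 103.8]
 [  2.5  33.6 105.4]]
((-3.6126813888549805, -3.054454803466797), (75.38410949707031, 12.600178718566895), 89.27095031738281)
```

The plate is flat (0.05°, top at 52.1 mm), about -2.5 mm in x and -1 mm in y from the box centre, within the play. Nothing is touching it. Handing in.

```bash
python3 -c "
from station import workorder,manip
print(manip.sense()['force']); print(workorder.sign_off())"
```

```text
[ 0.38268801 -0.14195444 -0.92422142]
the job is handed in; nothing more can be done
None
```

The brass plate lies flat on the ledges in the box, with its yellow edge under the lip. I handed the job in at about 15.8 s with the robot clear of everything. I didn't touch the grey plate or the look-alikes.

**How I did it:** I picked the plate up by its red grip and tilted it to about 18° by pressing its far part down on the lip's top. I slid the yellow edge under the lip, then lowered the far edge while still holding on, and let go once the plate lay flat.

**Last checks:**
- **Flatness:** the plate is level to 0.05°, with its top at 52.1 mm, so its underside is at 46 mm.
- **Position:** it sits about -2.5 mm in x and -1 mm in y from the box's centre, within the 7 and 10 mm of play.
- **Forces:** the highest readings between moves were about 20 N at the wrist.

**What differed from the text:**
- **Grip direction:** the moves cannot tilt the tool, so I closed the fingers on the bar's ends along y instead of along x. The bar then worked as a friction hinge.
- **Fingertips:** two cameras put the open fingertips about 24 mm behind the reported TCP, where the text implies 6 mm ahead. I used the measured value.
- **Wrist camera:** it showed a steady offset of about 2 mm, which I corrected for.

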